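Hook a dropped bracket out from behind a wire guard and tip it up against the stop bar

TASK

A small angle bracket, cleaned for bonding, has dropped behind the marking spindle's fixed wire guard. Without touching it with the gripper, reach the cranked hook in through the guard's opening, draw the bracket out by its upright tab and on against the low stop bar, so that it tips up and stays standing on its edge against the bar. Then lay the hook back where it was; leave the other things alone.

Things in the scene. Friction and masses are not known exactly. Their poses are not given: they have to be found in the camera images.
- guard: Fixed dark wire guard, 124 mm wide (x), 144 deep, 134 high, round a column with a spindle, on the robot's right. Origin on the bench, middle of its open side; y points out, inside is y 0 to -140 mm. Opening 108 mm wide, 81 high; other sides closed by wires. Spindle's point is 78 mm up at y -64; column foot (12 mm high) begins at y -107. Floor inside: the flat bench mat, no sill.
- bracket: Loose aluminium angle bracket, 0.11 kg, lying flat inside the guard. Leg 44 (x) by 68 (y) by 4 mm; at its -y end an upright tab 22 mm wide, 4 thick, its top 44 mm over the leg's underside. Origin: middle of the underside (bonding face), z up, y from the tab to the free edge. At first the free edge points out of the opening, the tab is deeper in. Standing on the free edge, y points down.
- bracket_tab (a point): Middle of the tab's outer face (away from the leg), 22 mm above the leg's underside, 34 mm from the bracket's origin towards -y. If the hook's arm pulls it well out of square, the bracket swings round the hook.
- bracket_edge (a point): Middle of the leg's free edge, 34 mm from the bracket's origin towards +y, half-way through the 4 mm thickness: the edge it stands on when tipped up.
- stop_bar: Fixed steel bar on the bench, 90 mm long (x), 12 thick (y 0 to +12), 28 high. Origin on the bench, middle of the stop face, which looks along -y to the guard's opening. With its free edge against the bar the bracket pivots on that edge when its tab is pulled and lifted round in an arc (a level pull binds on the tab); past about 81 degrees it falls over upright against the bar.
- hook_grip (a point): Centre of the hook's black handle: 100 mm long (x), 18 wide (y, grip across this), 34 high; its underside stands on the bench, so this point is 17 mm up. x points along the shaft to the hook end, z up. The hook (0.13 kg) lies on the robot's left, hook end away from the robot.
- hook_tip (a point): End of the hook's arm. From hook_grip: a 6 mm steel rod runs along +x, 3 mm below the handle's centre; from x 166 to 180 mm it drops 10 mm, then turns square into a level arm along -y: centre line at x 180 mm, 13 mm below the handle's centre, 46 mm long to this point (4 mm over the bench as it lies).
- driver_blue: Bystander: screwdriver with a blue handle, 18x142x17 mm, lying at the bench's front edge; origin under its middle.
- setting_block: Bystander: grey steel block 25x40x18 mm on the black board's near side; origin under its middle.
- module_12: Bystander: small black camera module with a grey face, 24x56x53 mm, standing on the black board; origin under its middle.
- cup_lens: Bystander: dark open parts cup, 56 mm across, 27 mm high, on the black board; origin under its middle.
- module_14: Bystander: black camera module, 24x56x53 mm, lying on its face beside the test jig, right of it; origin in one of its faces.

How it is judged:
On the way, in this order (a step that is already met when the one before it is completed fails the run):
1. the hook's arm is behind the tab, while the bracket is still inside the guard (y of hook_tip in the frame of bracket between -0.06 and -0.032 m and x of hook_tip in the frame of bracket between -0.045 and 0.012 m and height (world z) of hook_tip below 0.044 m and y of bracket_tab in the frame of guard below -0.032 m), for 0.1 s.
2. the bracket is drawn clear of the guard, still lying flat (y of bracket_tab in the frame of guard above 0.005 m and angle between bracket's own z axis and vertical below 0.15 rad), for 0.1 s.
3. the bracket stands on its free edge against the stop bar (angle between bracket's own y axis and vertical above 2.9 rad and y of bracket_edge in the frame of stop_bar between -0.01 and 0.002 m), for 0.3 s.
At the end, for the whole second after the job is handed in: The bracket stands at rest on the free edge of its leg, upright within 14 degrees, the edge within 10 mm of the stop bar's face, along it within 11 degrees and on its length; the hook lies flat on the bench, handle within 50 mm and tip within 80 mm of where they were at the start (all of step 3 and x of bracket_edge in the frame of stop_bar between -0.05 and 0.05 m and angle between the x axis of bracket and the x axis of stop_bar, either way round below 0.2 rad and height (world z) of bracket_edge below 0.008 m and linear speed of bracket below 0.02 m/s and height (world z) of hook_grip below 0.024 m and angle between hook_grip's own z axis and vertical below 0.15 rad and distance of hook_grip from where it was at the start of the episode below 0.05 m and distance of hook_tip from where it was at the start of the episode below 0.08 m); the robot touches nothing.
It fails at once if the gripper touches the bracket (contact force between the fingers and bracket above 0.3 N).
It fails at once if a bystander near the work is pushed more than 20 mm (distance of any of driver_blue, setting_block, module_12, cup_lens, module_14 from where it was at the start of the episode above 0.02 m).
It also fails if it takes over 58 s, if anything falls off the work surface, if the arm or the gripper's body presses on something with over 40 N, if the wrist force passes 120 N, or if a joint passes its speed limit or range.

ROBOT

A 6-joint arm with a two-finger parallel gripper is mounted at the origin on a cart in front of the work surface, level with it; the furniture and walls round the work are solid. World frame = base frame: x ahead of the robot, y to its left, z up, the work surface at z = 0. Lengths are in m, angles in rad, forces in N, time in s.
With the tool pointing down it reaches from about 0.3 to 0.875 m from the base axis. Payload 4.2 kg.
Tool frame: the origin (TCP) lies at the very end of the fingers, on their centre line; the grasp point (between the pads) lies 19 mm behind it; z points along the fingers, y is the direction in which the jaws open and shut (so a half turn about z gives the same grasp; the last joint's range is limited). The gripper opens to 85 mm and grips with 20 to 120 N. Pads are 22 mm wide; open, the fingers measure 114 mm over their backs; the gripper's body (76 mm by 85 mm) begins 54 mm behind the grasp point. The pads swing forward as they close: fully open they stand 13 mm farther back than shut.
Start: joints at [-1.353, 0.32, 1.565, -0, 1.257, -0.02], TCP at [0.135, -0.559, 0.231] pointing down, gripper open.
Joint ranges: [-3.11, 3.11], [-0.84, 2.01], [0.21, 2.61], [-1.34, 4.49], [0.05, 2.63], [-2.56, 2.56]. Speed limits (rad/s): [2.57, 2.57, 3.14, 3.14, 3.14, 3.14].

INTERFACE

Orientations are given as a unit quaternion [x, y, z, w].
In Python, from rig import robot, cams gives the robot as it stands. The module is installed in compiled form; this text tells all that it offers.
- The arm moves only by the shell command python3 -m inch 'ROWS' [FORCE]. ROWS is JSON, a list of rows, each a list of 3 entries, a list of its own where there are three numbers: the shift along the world's x, y, z in m, then the turn, a rotation vector about the world's x, y, z in rad, then the finger opening in m, from 0 to 0.0854. In form: [[[x, y, z], [wx, wy, wz], fingers], ...]. A call has 1 to 20 rows; each row shifts and turns the commanded pose from where the row before left it; what a row does not reach is not made up. A row lasts 1/8 s, in which the tool goes at most 62.5 mm and 10.7 degrees, less where a joint would pass 70% of its speed; a pose out of reach is approached as far as the arm can. A call is refused whole if a number of a shift passes 0.0625 or a number of a turn 0.188, either way. A call with a gripper value outside its range is refused whole. The fingers move at their own pace and stop on an object; FORCE is the grip in N (left out, the last holds). Time passes only in rows, so rows that do not move let the fingers close. It gives the time, the measured TCP pose, the force and the opening at its end, in the units of the state.
- robot.sense(): the state, without advancing time (a new reading comes with each control period).
- cams.read_camera(name): name is "scene" or "side" or "wrist"; returns (picture, depth): 480x640x3 uint8, blue, green, red; 480x640 float32, m along the optical axis (not along the pixel's ray), 0 where there is no reading.
- cams.camera_info(name): a dict with "fovy" (degrees; the focal length in pixels is half the picture's height over the tangent of half this angle, whatever the lens; pixels are square), "cx", "cy" (the principal point, pixels), "k1" (the pictures are not rectified: a ray, as slopes to the right and down, at radius r is drawn at 1 + k1 r^2 times it, then the intrinsics apply), "T" (4x4, takes a point from camera to world coordinates). Camera axes: x right, y down, z forward; pixel columns grow to the right and rows downward; lengths in m; the calibration is good to about 2 mm. A picture is of the moment at which its call begins: read the wrist's pose just before it. camera_info takes no time and is no camera call; for the wrist camera it gives the pose at the moment of the call.
- robot.hand_in(): hands the job in, once; it reports no verdict.
The state is a dict: "time": time; "q": joint angles; "joint_velocities": joint speeds; "joint_torque": joint torques, N m; "tool_pos": TCP position; "tool_rot": TCP orientation; "ft_force": force on the tool from outside, world axes, zero at the start; "wrist_torque": the same for the moment, N m; "finger_gap": opening from 0.0 (shut) to 1.0 (fully open).
Only numpy, scipy, OpenCV 4.12 (cv2) and the standard library are available. Lean on these libraries where they do the work, as an engineer would, in place of code of your own. Each camera call takes 0.05 s, during which the arm holds its last target.

## Working session

There is one attempt and no reset: what is moved stays moved. The work goes in short steps, Python scripts to look and compute and a shell command to move; the robot and the scene stay as the last step left them, time stands still between calls to the robot, and variables do not carry over. Pictures are saved under pics/ and viewed, and the job is handed in when it is done.

```bash
mkdir -p pics; ls; cat > h.py <<'E'
import numpy as np, cv2
from rig import robot, cams
def grab(name, save=None):
    info=cams.camera_info(name); img,d=cams.read_camera(name)
    if save: cv2.imwrite('pics/'+save+'.png',img); np.savez('pics/'+save+'.npz',img=img,d=d,T=info['T'],fovy=info['fovy'],cx=info['cx'],cy=info['cy'],k1=info['k1'])
    return img,d,info
def load(save):
    z=np.load('pics/'+save+'.npz'); return z['img'],z['d'],{k:z[k] for k in('T','fovy','cx','cy','k1')}
def K(info):
    f=240/np.tan(np.radians(float(info['fovy']))/2)
    return np.array([[f,0,float(info['cx'])],[0,f,float(info['cy'])],[0,0,1]]),np.array([float(info['k1']),0,0,0,0])
def rays(uv,info):
    k,D=K(info); return cv2.undistortPoints(np.array(uv,float).reshape(-1,1,2),k,D).reshape(-1,2)
def world(uv,info,d=None,z=None):
    r=rays(uv,info); T=np.array(info['T']); r=np.c_[r,np.ones(len(r))]
    if z is None:
        dd=np.array([d[int(round(v)),int(round(u))] for u,v in uv]); p=r*dd[:,None]; return p@T[:3,:3].T+T[:3,3]
    w=r@T[:3,:3].T; s=(z-T[2,3])/w[:,2]; return w*s[:,None]+T[:3,3]
def cloud(d,info):
    v,u=np.mgrid[0:480,0:640]; uv=np.c_[u.ravel(),v.ravel()].astype(float)
    r=np.c_[rays(uv,info),np.ones(len(uv))]*d.ravel()[:,None]; T=np.array(info['T'])
    return (r@T[:3,:3].T+T[:3,3]).reshape(480,640,3)
def proj(P,info):
    k,D=K(info); T=np.array(info['T']); R=T[:3,:3].T; t=-R@T[:3,3]
    return cv2.projectPoints(np.array(P,float),cv2.Rodrigues(R)[0],t,k,D)[0].reshape(-1,2)
E
python3 - <<'E'
from h import *
for n in('scene','side','wrist'):
    i,d,info=grab(n,n+'0'); print(n,info['fovy'],np.round(np.array(info['T']),3).tolist(),info['k1'])
print(robot.sense())
E
```

```text
pics
scene 57.14063840073556 [[-0.758, -0.453, 0.469, 0.123], [-0.652, 0.512, -0.56, 0.438], [0.013, -0.73, -0.683, 0.636], [0.0, 0.0, 0.0, 1.0]] -0.07492213750520058
side 45.1480725130478 [[-0.951, -0.179, 0.254, 0.268], [-0.31, 0.57, -0.76, 0.712], [-0.008, -0.802, -0.598, 0.631], [0.0, 0.0, 0.0, 1.0]] -0.0840949342916556
wrist 58.513983174475825 [[0.235, -0.926, -0.294, 0.211], [-0.972, -0.225, -0.07, -0.539], [-0.001, 0.302, -0.953, 0.372], [0.0, 0.0, 0.0, 1.0]] -0.09795848406337532
{'time': 0.15, 'q': array([-1.35299011e+00,  3.20148565e-01,  1.56536175e+00, -6.03481390e-06,
        1.25738715e+00, -1.99722390e-02]), 'joint_velocities': array([ 3.71602186e-05, -1.46025679e-03, -9.60558684e-04,  1.39229203e-03,
       -5.56154862e-04,  2.34791271e-04]), 'joint_torque': array([ 8.81377964e-04, -4.15840995e+01, -2.34345138e+01, -2.11064378e-05,
        5.95778867e-03, -6.39648249e-06]), 'tool_pos': array([ 0.13537937, -0.55848817,  0.23068776]), 'tool_rot': array([ 9.92940674e-01,  1.18610251e-01, -6.72847809e-05, -6.48934890e-04]), 'ft_force': array([-0.34792231, -0.16908977, -0.21846249]), 'wrist_torque': array([-0.00639833,  0.01084309, -0.00553532]), 'finger_gap': 0.9990813475167308}
```

View pics/scene0.png

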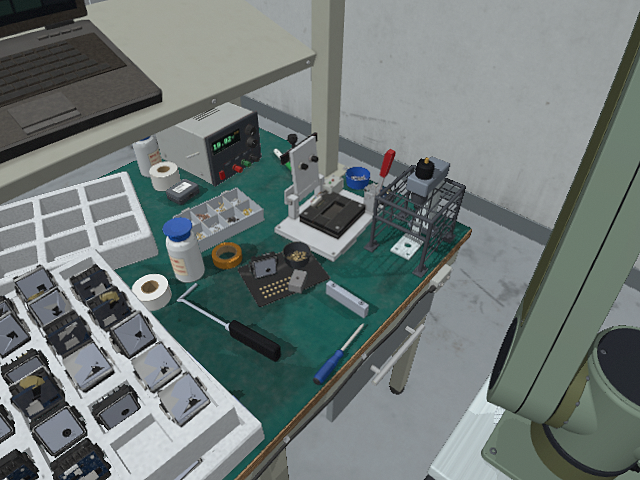

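View pics/side0.png

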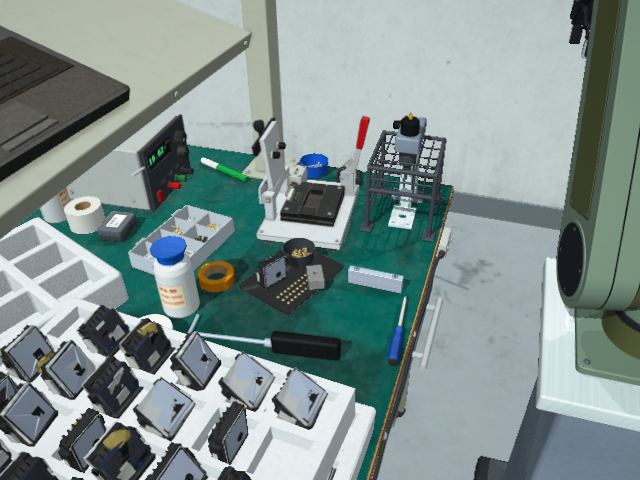

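View pics/wrist0.png

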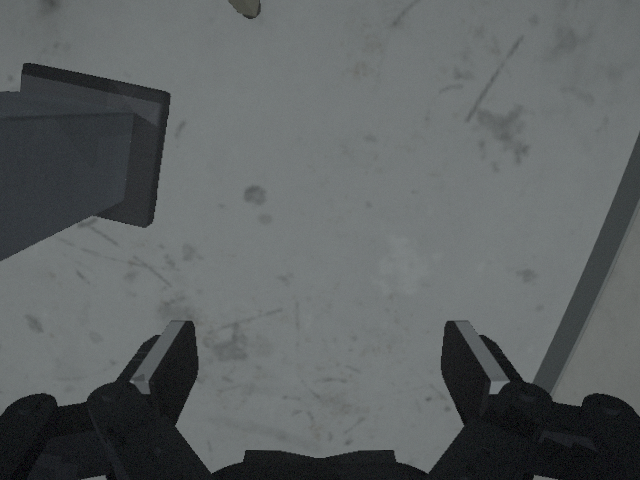

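```bash
python3 - <<'E'
from h import *
for n,(x0,y0,x1,y1) in {'scene0':(150,140,480,400),'side0':(150,100,460,380)}.items():
    i,d,info=load(n)
    c=i[y0:y1,x0:x1]; cv2.imwrite('pics/z_'+n+'.png',cv2.resize(c,None,fx=2.4,fy=2.2,interpolation=cv2.INTER_CUBIC) if 0 else cv2.resize(c,None,fx=2.1,fy=2.1,interpolation=cv2.INTER_CUBIC))
    # topdown height map
i,d,info=load('scene0')
out=np.zeros((600,800,3),np.uint8)
zb=np.full((600,800),-9.)
for n in('scene0','side0'):
    i,d,info=load(n);P=cloud(d,info);m=(d>0)&(P[...,2]>-0.02)&(P[...,2]<0.16)
    p=P[m];c=i[m]
    u=(400-(p[:,1]+0.15)*1000).astype(int);v=(600-(p[:,0]-0.25)*1000).astype(int)
    ok=(u>=0)&(u<800)&(v>=0)&(v<600)
    o=np.argsort(p[:,2]); o=o[ok[o]]
    out[v[o],u[o]]=c[o]
for k in range(0,800,100):
    cv2.putText(out,'y%.2f'%(0.25-k/1000),(k,10),0,.35,(255,255,255)); cv2.line(out,(k,0),(k,600),(90,90,90),1)
for k in range(0,600,100):
    cv2.putText(out,'x%.2f'%(0.85-k/1000),(0,k+10),0,.35,(255,255,255)); cv2.line(out,(0,k),(800,k),(90,90,90),1)
cv2.imwrite('pics/top0.png',out)
E
```

```text
(no output)
```

View pics/top0.png

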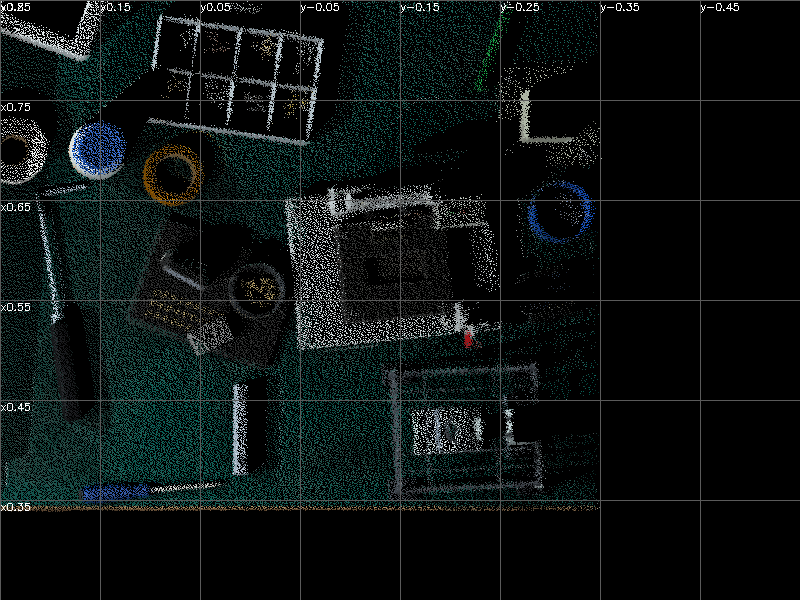

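View pics/z_scene0.png

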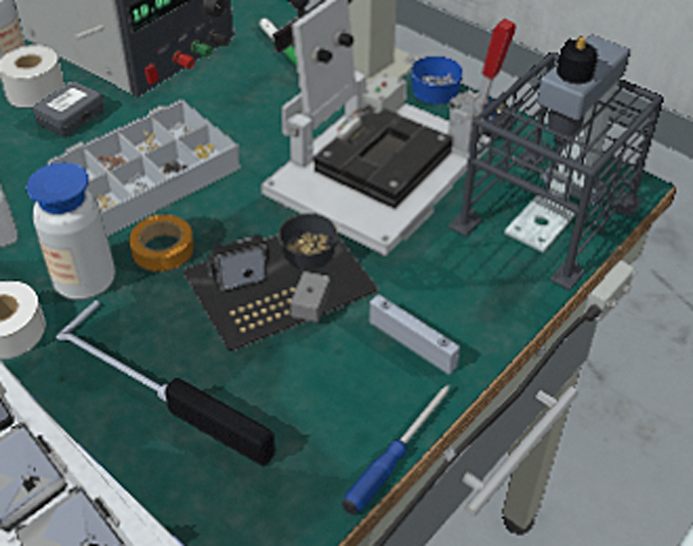

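View pics/z_side0.png

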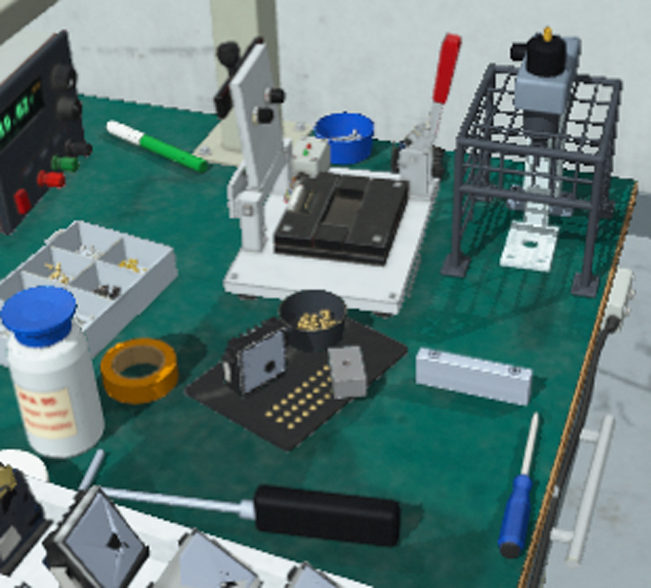

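```bash
python3 - <<'E'
from h import *
for n in('scene0','side0'):
    i,d,info=load(n);P=cloud(d,info);ok=d>0
    X,Y,Z=P[...,0],P[...,1],P[...,2]
    t=ok&(X>.45)&(X<.6)&(Y>-.0)&(Y<.2)&(abs(Z)<.006)
    print(n,'bench z',np.median(Z[t]))
    def rect(m,name):
        p=P[m]; r=cv2.minAreaRect(p[:,:2].astype(np.float32)*1000); print(name,m.sum(),np.round(r[0],1),np.round(r[1],1),round(r[2],1),'zmed',np.round(np.median(p[:,2]),4))
    rect(ok&(X>.36)&(X<.48)&(Y>-.02)&(Y<.04)&(abs(Z-.028)<.004),'bar top')
    rect(ok&(X>.41)&(X<.56)&(Y>.14)&(Y<.22)&(abs(Z-.034)<.003),'handle top')
    hm=ok&(X>.52)&(X<.68)&(Y>.15)&(Y<.23)&(Z>.006)&(Z<.03); rect(hm,'rod')
    rect(ok&(X>.64)&(X<.68)&(Y>.15)&(Y<.23)&(Z>.003)&(Z<.02),'arm')
    g=i.astype(int); br=(g.min(-1)>150)
    rect(ok&br&(X>.36)&(X<.48)&(Y>-.27)&(Y<-.14)&(abs(Z-.004)<.004),'leg')
    m=ok&br&(X>.36)&(X<.48)&(Y>-.30)&(Y<-.14)&(Z>.008)&(Z<.05)
    rect(m,'tab?'); p=P[m]; 
    print(np.round(p[:: max(1,len(p)//25)],3).tolist())
    vu=np.argwhere(ok&(X>.33)&(X<.51)&(Y>-.31)&(Y<-.13)&(Z<.14)); print('guard px',vu.min(0),vu.max(0))
    rect(ok&(X>.33)&(X<.51)&(Y>-.31)&(Y<-.12)&(Z<.145)&(Z>.124),'guard top')
    rect(ok&(X>.33)&(X<.51)&(Y>-.17)&(Y<-.12)&(Z<.145)&(Z>.02),'guard front')
E
```

```text
scene0 bench z 0.0004411547020675144
bar top 315 [419.6   9.3] [15.2 90.7] 89.8 zmed 0.0284
handle top 501 [476.2 183.9] [99.  17.6] 9.6 zmed 0.0336
rod 449 [606.8 208.2] [ 76.7 161.5] 74.1 zmed 0.0165
arm 211 [663.7 189.2] [38.  79.4] 8.2 zmed 0.0081
leg 345 [ 418.5 -195.7] [43.7 66.3] 2.7 zmed 0.0047
tab? 52 [ 418.2 -218.8] [28.7 86.3] 8.4 zmed 0.028
[[0.438, -0.26, 0.046], [0.426, -0.26, 0.049], [0.425, -0.258, 0.048], [0.439, -0.259, 0.026], [0.434, -0.259, 0.029], [0.435, -0.257, 0.026], [0.435, -0.257, 0.023], [0.418, -0.257, 0.03], [0.418, -0.258, 0.026], [0.418, -0.26, 0.023], [0.42, -0.259, 0.02], [0.413, -0.258, 0.024], [0.428, -0.227, 0.033], [0.417, -0.259, 0.018], [0.413, -0.259, 0.021], [0.427, -0.227, 0.03], [0.424, -0.23, 0.03], [0.41, -0.259, 0.019], [0.427, -0.228, 0.026], [0.423, -0.227, 0.03], [0.419, -0.23, 0.03], [0.41, -0.26, 0.016], [0.422, -0.228, 0.026], [0.416, -0.224, 0.033], [0.419, -0.227, 0.027], [0.415, -0.228, 0.028]]
guard px [165 342] [443 465]
guard top 1252 [ 433.7 -214.6] [151.5 149.4] 3.3 zmed 0.1316
guard front 1176 [ 434.  -154.1] [158.6  43.3
[... 443 characters left out ...]
8], [0.439, -0.259, 0.042], [0.423, -0.26, 0.045], [0.435, -0.262, 0.035], [0.437, -0.264, 0.03], [0.422, -0.256, 0.038], [0.434, -0.259, 0.032], [0.421, -0.262, 0.033], [0.428, -0.258, 0.031], [0.419, -0.263, 0.03], [0.424, -0.261, 0.028], [0.439, -0.256, 0.026], [0.418, -0.258, 0.029], [0.427, -0.228, 0.026], [0.418, -0.229, 0.027], [0.423, -0.229, 0.024], [0.412, -0.23, 0.025], [0.429, -0.229, 0.016], [0.425, -0.228, 0.015], [0.415, -0.228, 0.017], [0.421, -0.228, 0.014], [0.428, -0.229, 0.009], [0.419, -0.23, 0.01], [0.418, -0.23, 0.008]]
guard px [130 347] [474 450]
guard top 1309 [ 434.4 -216.7] [150.7 153.1] 2.7 zmed 0.131
guard front 1400 [ 434.2 -154. ] [157.1  42.1] 7.8 zmed 0.1043
```

```bash
python3 - <<'E'
from h import *
for n,(x0,y0,x1,y1) in {'scene0':(350,150,480,290),'side0':(350,100,460,250)}.items():
    i,d,info=load(n); cv2.imwrite('pics/zg_'+n+'.png',cv2.resize(i[y0:y1,x0:x1],None,fx=4,fy=4,interpolation=cv2.INTER_CUBIC))
E
```

```text
(no output)
```

View pics/zg_scene0.png

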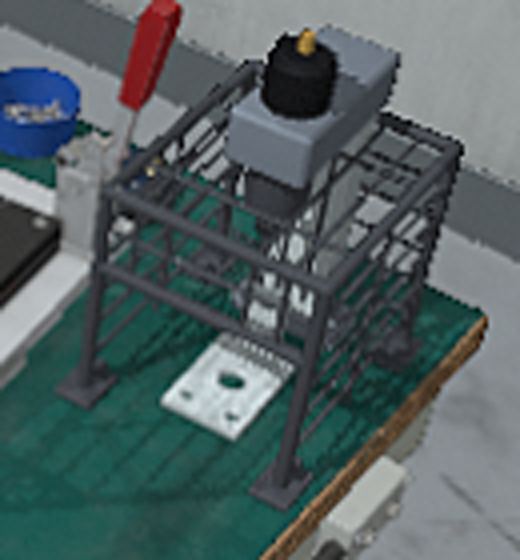

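View pics/zg_side0.png

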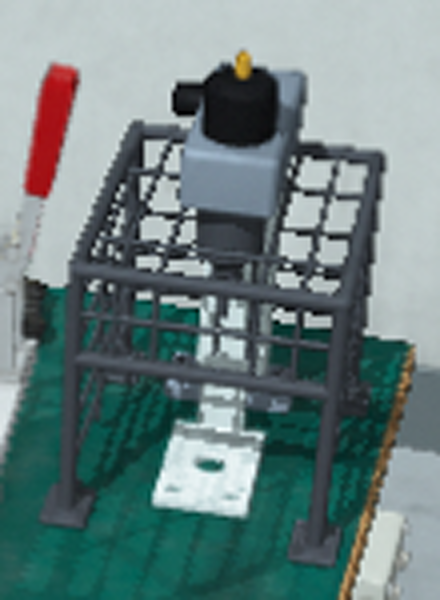

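```bash
python3 - <<'E'
from h import *
def line(p):
    vx,vy,x0,y0=cv2.fitLine(p.astype(np.float32),cv2.DIST_HUBER,0,.001,.001).ravel(); return np.degrees(np.arctan2(vy,vx)),x0,y0
Ps=[];Is=[]
for n in('scene0','side0'):
    i,d,info=load(n);P=cloud(d,info);ok=d>0
    P=P.copy(); P[...,2]+= -0.0004 if n=='scene0' else .001
    X,Y,Z=P[...,0],P[...,1],P[...,2]
    m=ok&(X>.34)&(X<.50)&(Y>-.165)&(Y<-.125)&(Z<.14)&(Z>.122); print(n,'front top beam',m.sum(),line(P[m][:,:2]),np.percentile(P[m][:,0],[1,99]),np.percentile(P[m][:,2],[5,95]))
    m=ok&(X>.375)&(X<.465)&(Y>-.165)&(Y<-.125)&(Z<.105)&(Z>.06); print('lintel',m.sum(),line(P[m][:,:2]),np.percentile(P[m][:,2],[5,50,95]))
    for a,b in((.34,.38),(.46,.50)):
        m=ok&(X>a)&(X<b)&(Y>-.165)&(Y<-.12)&(Z<.07)&(Z>.02); print('post',m.sum(),np.round(P[m].mean(0),4),np.percentile(P[m][:,0],[2,98]))
    m=ok&(X>.36)&(X<.48)&(Y>-.02)&(Y<.04)&(Z>.010)&(Z<.024); print('bar back face',m.sum(),line(P[m][:,:2]))
    m=ok&(X>.36)&(X<.48)&(Y>-.02)&(Y<.04)&(abs(Z-.028)<.0015); print('bar top y',np.percentile(P[m][:,1],[2,5,50,95]), 'x',np.percentile(P[m][:,0],[1,99]))
    g=i.astype(int); br=(g.min(-1)>150)
    m=ok&(X>.39)&(X<.45)&(Y>-.236)&(Y<-.218)&(Z>.008)&(Z<.044); print('tab in',m.sum(),line(P[m][:,:2]),P[m].mean(0),np.percentile(P[m][:,0],[2,98]))
    m=ok&br&(X>.38)&(X<.46)&(Y>-.24)&(Y<-.15)&(abs(Z-.004)<.003);p=P[m]
    r=cv2.minAreaRect(p[:,:2].astype(np.float32)*1000);print('leg',r)
    m=ok&(X>.38)&(X<.47)&(Y>-.24)&(Y<-.18)&(Z>.06)&(Z<.12); p=P[m]; print('spindle x',np.percentile(p[:,0],[2,50,98]),'y',np.percentile(p[:,1],[2,50,98]),'zmin',np.percentile(p[:,2],[1,5]))
    # rod line
    m=ok&(X>.54)&(X<.64)&(Y>.17)&(Y<.23)&(Z>.008)&(Z<.022); print('rod',m.sum(),line(P[m][:,:2]))
E
```

```text
scene0 front top beam 384 (np.float32(2.747023), np.float32(0.41135782), np.float32(-0.14578074)) [0.35562726 0.4784805 ] [0.12490346 0.13365994]
lintel 192 (np.float32(2.9820144), np.float32(0.4274508), np.float32(-0.1450036)) [0.08391646 0.08750075 0.10183839]
post 86 [ 0.3592 -0.1492  0.0449] [0.35621617 0.36350775]
post 88 [ 0.4753 -0.1454  0.0457] [0.47268229 0.47905331]
bar back face 225 (np.float32(-0.4023395), np.float32(0.4258914), np.float32(0.014997992))
bar top y [0.00354489 0.00419426 0.00974693 0.01544818] x [0.37635544 0.46429119]
tab in 72 (np.float32(4.535092), np.float32(0.42109323), np.float32(-0.22781351)) [ 0.42109321 -0.22781351  0.03020846] [0.40936863 0.42948169]
leg ((418.4547119140625, -195.72006225585938), (43.66584777832031, 66.26809692382812), 2.650563955307007)
spindle x [0.40736947 0.41751887 0.43012998] y [-0.21227381 -0.20368109 -0.19650896] zmin [0.08447996 0.09327236]
rod 170 (np.float32(8.520134), np.float32(0.5736426), np.float32(0.1998909))
side0 front top beam 427 (np.float32(3.3813612), np.float32(0.4088299), np.float32(-0.14678296)) [0.3567890
[... 189 characters left out ...]
] [0.35652777 0.3639325 ]
post 104 [ 0.476  -0.1438  0.0466] [0.47252984 0.48057992]
bar back face 356 (np.float32(-0.019753274), np.float32(0.4218856), np.float32(0.014412973))
bar top y [0.00281371 0.00349871 0.00989169 0.01555622] x [0.3760475  0.46444262]
tab in 134 (np.float32(1.7846775), np.float32(0.42150018), np.float32(-0.22895117)) [ 0.42150018 -0.22895117  0.02329058] [0.4110956 0.4320954]
leg ((419.6071472167969, -196.34335327148438), (44.34290313720703, 71.1893310546875), 4.011297702789307)
spindle x [0.40613919 0.42023983 0.4341394 ] y [-0.21336699 -0.20508722 -0.19400321] zmin [0.08122055 0.08300136]
rod 267 (np.float32(8.829903), np.float32(0.5991744), np.float32(0.20263822))
```

```bash
python3 -m inch '[[[0,0,0.04],[0,0,0.153],0.05],[[0.01,0.025,0.04],[0,0,0.153],0.05],[[0.018,0.04,0.02],[0,0,0.153],0.05],[[0.018,0.04,0],[0,0,0.153],0.05],[[0.018,0.04,0],[0,0,0.153],0.05],[[0.018,0.04,0],[0,0,0.153],0.05],[[0.018,0.04,0],[0,0,0.153],0.05],[[0.018,0.04,0],[0,0,0.153],0.05],[[0.018,0.04,0],[0,0,0.153],0.05],[[0.018,0.04,0],[0,0,0.153],0.05],[[0.018,0.04,0],[0,0,0.153],0.05],[[0.018,0.04,0],[0,0,0.153],0.05],[[0.018,0.04,0],[0,0,0.153],0.05],[[0.018,0.04,0],[0,0,0.153],0.05],[[0.018,0.04,0],[0,0,0.153],0.05],[[0.018,0.04,-0.02],[0,0,0.153],0.05],[[0.018,0.04,-0.03],[0,0,0.153],0.05],[[0.018,0.04,-0.03],[0,0,0.153],0.05],[[0.018,0.04,-0.03],[0,0,0.153],0.05],[[0.018,0.03,-0.02],[0,0,0.153],0.05]]'
cat >> h.py <<'E'
from scipy.spatial.transform import Rotation as Ro
def st():
    s=robot.sense(); R=Ro.from_quat(s['tool_rot']).as_matrix()
    print('t',round(s['time'],2),'tcp',np.round(s['tool_pos'],4),'yaw y',np.round(np.degrees(np.arctan2(R[1,1],R[0,1])),2),'z',np.round(R[:,2],3),'q',np.round(s['q'],2),'f',np.round(s['ft_force'],1),'gap',round(s['finger_gap'],3)); return s,R
E
python3 -c "
from h import *
st()"
```

```text
time: 2.65
tool_pos: [0.4691, 0.1776, 0.1996]
tool_rot: [-0.081, 0.997, -0.0, -0.001]
ft_force: [0.1, 0.2, 0.3]
finger_gap: 0.585
t 2.65 tcp [0.4691 0.1776 0.1996] yaw y 99.31 z [-0.002 -0.001 -1.   ] q [ 0.34  0.23  1.78  0.    1.14 -1.39] f [0.1 0.2 0.3] gap 0.585
```

```bash
python3 - <<'E'
from h import *
s,R=st()
i,d,info=grab('wrist','w1')
P=cloud(d,info); X,Y,Z=P[...,0],P[...,1],P[...,2]
m=(d>0)&(X>.40)&(X<.56)&(Y>.13)&(Y<.24)&(Z>.028)&(Z<.04); r=cv2.minAreaRect(P[m][:,:2].astype(np.float32)*1000); print(m.sum(),r,np.median(Z[m]))
b=(d>0)&(abs(Z)<.006); print('bench',np.median(Z[b]))
E
```

```text
t 2.65 tcp [0.4691 0.1776 0.1996] yaw y 99.31 z [-0.002 -0.001 -1.   ] q [ 0.34  0.23  1.78  0.    1.14 -1.39] f [0.1 0.2 0.3] gap 0.585
2941 ((477.821533203125, 183.46722412109375), (98.02816772460938, 18.461450576782227), 8.816822052001953) 0.03268389397095872
bench -0.000832799148045571
```

View pics/w1.png

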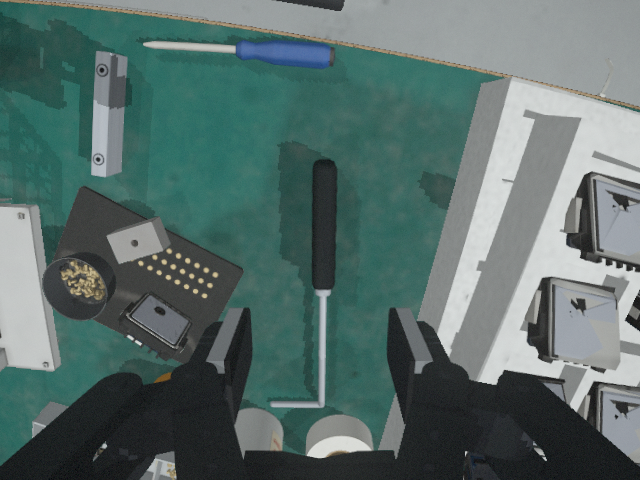

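```bash
python3 -m inch '[[[0.0087,0.0065,-0.03],[0,0,-0.005],0.05],[[0,0,-0.04],[0,0,0],0.05],[[0,0,-0.04],[0,0,0],0.05],[[0,0,-0.04],[0,0,0],0.05],[[0,0,-0.025],[0,0,0],0.05],[[0,0,-0.015],[0,0,0],0.05],[[0,0,-0.006],[0,0,0],0.05],[[0,0,0],[0,0,0],0.05]]'; python3 -c "
from h import *
st()"
```

```text
time: 3.7
tool_pos: [0.4785, 0.1828, 0.0056]
tool_rot: [-0.075, 0.997, 0.0, 0.0]
ft_force: [0.7, 0.3, 0.1]
finger_gap: 0.587
t 3.7 tcp [0.4785 0.1828 0.0056] yaw y 98.66 z [ 0.001  0.    -1.   ] q [ 0.34  0.48  1.99  0.    0.67 -1.38] f [0.7 0.3 0.1] gap 0.587
```

```bash
python3 -m inch '[[[0,0.0010,0],[0,0,0],0.03],[[0,0,0],[0,0,0],0.01],[[0,0,0],[0,0,0],0.005],[[0,0,0],[0,0,0],0.005],[[0,0,0],[0,0,0],0.005],[[0,0,0],[0,0,0],0.005]]' 90; python3 -c "
from h import *
st()"
```

```text
time: 4.45
tool_pos: [0.4788, 0.184, 0.0064]
tool_rot: [-0.076, 0.997, 0.0, 0.001]
ft_force: [-1.0, -0.1, 6.1]
finger_gap: 0.195
t 4.45 tcp [0.4788 0.184  0.0064] yaw y 98.66 z [ 0.002  0.001 -1.   ] q [ 0.34  0.48  1.99  0.    0.67 -1.38] f [-1.  -0.1  6.1] gap 0.195
```

```bash
python3 -m inch '[[[0,0,0.02],[0,0,0],0.005],[[0,0,0.04],[0,0,0],0.005],[[-0.01,0,0.04],[0,0,0],0.005],[[-0.01,0,0.04],[0,0,-0.08],0.005],[[-0.01,-0.01,0],[0,0,-0.159],0.005],[[-0.01,-0.01,0],[0,0,-0.159],0.005],[[-0.005,-0.01,0],[0,0,-0.159],0.005],[[-0.006,-0.01,0],[0,0,-0.159],0.005],[[0,-0.01,0],[0,0,-0.159],0.005],[[0,-0.01,0],[0,0,-0.159],0.005],[[0,-0.015,0],[0,0,-0.159],0.005],[[0,-0.02,0],[0,0,-0.159],0.005],[[0,-0.015,-0.02],[0,0,-0.159],0.005],[[0,-0.005,-0.02],[0,0,-0.159],0.005],[[0,0,-0.01],[0,0,0],0.005],[[0,0,0],[0,0,0],0.005]]'; python3 - <<'E'
from h import *
s,R=st()
for n in('scene','side','wrist'): grab(n,n+'2')
for n in('scene2','side2'):
    i,d,info=load(n);P=cloud(d,info);X,Y,Z=P[...,0],P[...,1],P[...,2]
    m=(d>0)&(X>.37)&(X<.47)&(Y>-.14)&(Y<-.02)&(Z>.05)&(Z<.15); print(m.sum(),np.percentile(P[m],[1,50,99],axis=0).round(4).tolist())
    r=cv2.minAreaRect(P[m][:,:2].astype(np.float32)*1000);print(r)
i1=cv2.imread('pics/side2.png');cv2.imwrite('pics/zs2.png',cv2.resize(i1[80:380,200:500],None,fx=2,fy=2))
E
```

```text
time: 6.45
tool_pos: [0.4268, 0.0688, 0.095]
tool_rot: [0.688, 0.726, -0.0, -0.0]
ft_force: [-0.1, -0.2, -1.9]
finger_gap: 0.196
t 6.45 tcp [0.4268 0.0688 0.095 ] yaw y 3.11 z [-0.001 -0.    -1.   ] q [0.13 0.24 2.07 0.   0.83 0.08] f [-0.1 -0.2 -1.9] gap 0.196
193 [[0.3891, -0.1125, 0.0913], [0.4315, -0.0892, 0.1032], [0.4372, -0.0213, 0.1078]]
((442.01629638671875, -78.88494873046875), (101.00016021728516, 76.83100128173828), 68.9485092163086)
59 [[0.3894, -0.1133, 0.0892], [0.4029, -0.1089, 0.0931], [0.4172, -0.1055, 0.0955]]
((403.1517639160156, -109.39051055908203), (28.10919761657715, 7.988505840301514), 0.8470622897148132)
```

View pics/zs2.png

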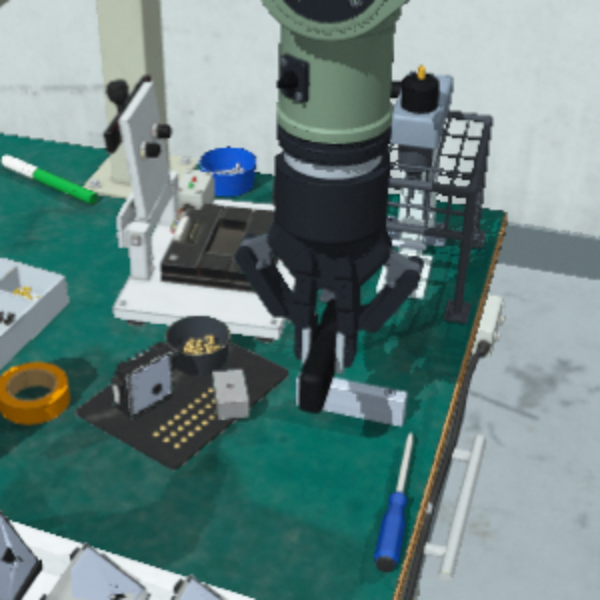

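View pics/scene2.png

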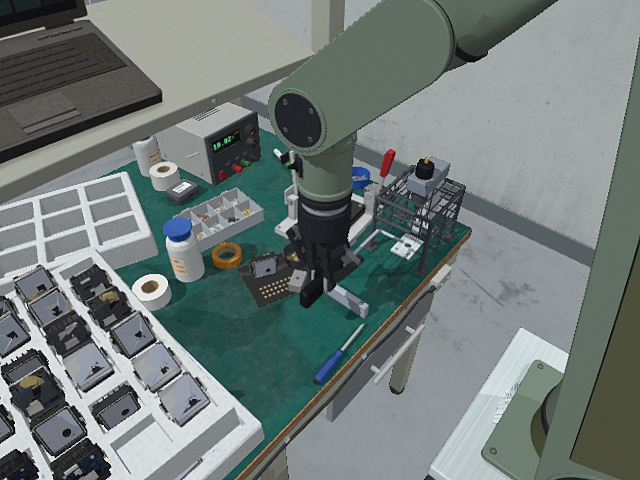

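View pics/wrist2.png

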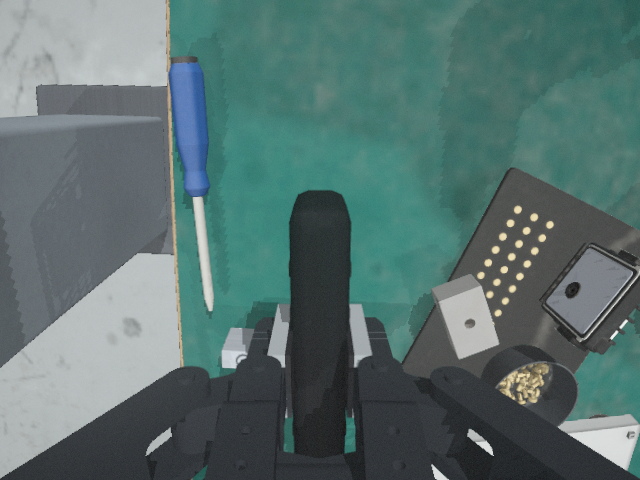

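```bash
python3 -m inch '[[[0,0,-0.02],[0,0,0],0.005],[[0,0,-0.0185],[0,0,0],0.005],[[0.001,-0.015,0],[0,0,0],0.005],[[0.0012,-0.02,0],[0,0,0],0.005],[[0.0012,-0.02,0],[0,0,0],0.005],[[0.0012,-0.02,0],[0,0,0],0.005],[[0.0012,-0.02,0],[0,0,0],0.005],[[0.001,-0.02,0],[0,0,0],0.005],[[0.0006,-0.01,0],[0,0,0],0.005],[[0.0003,-0.006,0],[0,0,0],0.005],[[0,0,0],[0,0,0],0.005]]'; python3 - <<'E'
from h import *
s,R=st()
for n in('scene','side'):
    i,d,info=grab(n,n+'3')
    P=cloud(d,info);X,Y,Z=P[...,0],P[...,1],P[...,2]; Z+= -0.0004 if n=='scene' else .001
    m=(d>0)&(X>.38)&(X<.445)&(Y>-.255)&(Y<-.21)&(Z>.047)&(Z<.065); print(m.sum(),np.percentile(P[m],[3,50,97],axis=0).round(4).tolist())
    m=(d>0)&(X>.39)&(X<.45)&(Y>-.25)&(Y<-.2)&(Z>.008)&(Z<.046); print('tab',m.sum(),np.percentile(P[m],[3,50,97],axis=0).round(4).tolist())
a=cv2.imread('pics/scene3.png')[150:290,340:480];b=cv2.imread('pics/side3.png')[100:240,340:480]
cv2.imwrite('pics/z3.png',cv2.resize(np.hstack([a,b]),None,fx=2.8,fy=2.8,interpolation=cv2.INTER_CUBIC))
E
```

```text
time: 7.98
tool_pos: [0.4349, -0.0625, 0.0571]
tool_rot: [0.689, 0.725, 0.0, 0.0]
ft_force: [-0.4, 0.0, -0.4]
finger_gap: 0.191
t 7.97 tcp [ 0.4349 -0.0625  0.0571] yaw y 2.95 z [ 0.  0. -1.] q [-0.17  0.31  2.1   0.    0.73 -0.22] f [-0.4  0.  -0.4] gap 0.191
5 [[0.4086, -0.2437, 0.0546], [0.4289, -0.2419, 0.0564], [0.4403, -0.2118, 0.0635]]
tab 73 [[0.4093, -0.2312, 0.0174], [0.4213, -0.2278, 0.0291], [0.4298, -0.2252, 0.0438]]
14 [[0.398, -0.2444, 0.0539], [0.4047, -0.2418, 0.0565], [0.4161, -0.2392, 0.0576]]
tab 30 [[0.4231, -0.2312, 0.016], [0.4287, -0.2287, 0.0289], [0.4325, -0.2258, 0.0447]]
```

View pics/z3.png

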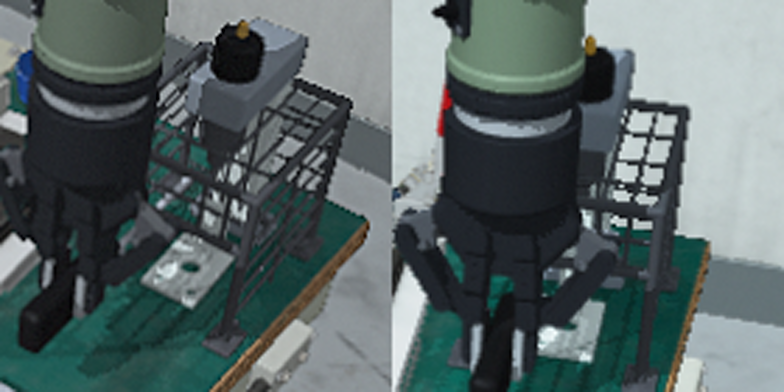

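```bash
python3 -m inch '[[[0,0,-0.002],[0.04,0.002,0],0.005],[[0,-0.0005,-0.002],[0.04,0.002,0],0.005],[[0,-0.0005,-0.002],[0.04,0.002,0],0.005],[[0,0,0],[0,0,0],0.005],[[0,0,0],[0,0,0],0.005]]'; python3 - <<'E'
from h import *
s,R=st()
for n in('scene','side'):
    i,d,info=grab(n,n+'4')
    P=cloud(d,info);X,Y,Z=P[...,0],P[...,1],P[...,2]; Z+= -0.0004 if n=='scene' else .001
    m=(d>0)&(X>.38)&(X<.46)&(Y>-.275)&(Y<-.233)&(Z>.01)&(Z<.05); print(m.sum()); print(np.percentile(P[m],[3,50,97],axis=0).round(4).tolist() if m.sum() else '')
    m=(d>0)&(X>.39)&(X<.45)&(Y>-.233)&(Y<-.2)&(Z>.008)&(Z<.046); print('tab',m.sum(),np.percentile(P[m],[3,50,97],axis=0).round(4).tolist())
a=cv2.imread('pics/scene4.png')[150:290,340:480];b=cv2.imread('pics/side4.png')[100:240,340:480]
cv2.imwrite('pics/z4.png',cv2.resize(np.hstack([a,b]),None,fx=2.8,fy=2.8,interpolation=cv2.INTER_CUBIC))
E
```

```text
time: 8.7
tool_pos: [0.4348, -0.063, 0.0508]
tool_rot: [0.687, 0.724, 0.041, -0.043]
ft_force: [0.7, 0.9, -2.2]
finger_gap: 0.193
t 8.7 tcp [ 0.4348 -0.063   0.0508] yaw y 3.01 z [-0.006  0.119 -0.993] q [-0.25  0.34  2.09  0.17  0.75 -0.43] f [ 0.7  0.9 -2.2] gap 0.193
140
[[0.396, -0.2713, 0.0109], [0.4164, -0.259, 0.027], [0.4454, -0.2363, 0.0491]]
tab 95 [[0.4098, -0.2312, 0.0138], [0.4237, -0.2268, 0.0325], [0.443, -0.2059, 0.0436]]
28
[[0.3938, -0.2719, 0.0115], [0.4154, -0.2602, 0.0435], [0.4332, -0.2485, 0.0494]]
tab 42 [[0.4218, -0.231, 0.0108], [0.4278, -0.228, 0.0267], [0.4324, -0.2252, 0.0445]]
```

View pics/z4.png

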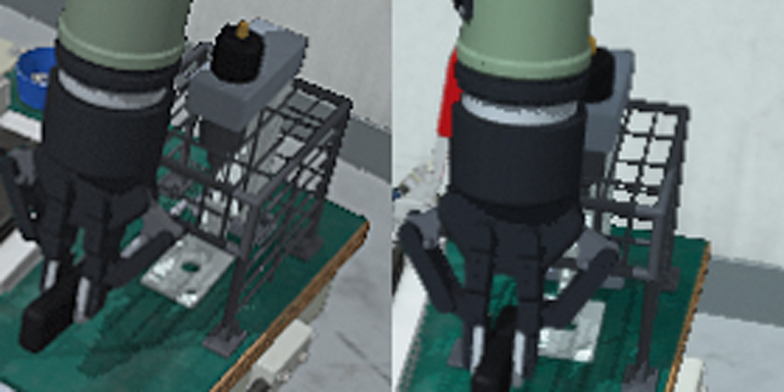

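```bash
cat >> h.py <<'E'
def arm():
    s,R=st(); Rh=np.c_[-R[:,0],R[:,1],-R[:,2]]
    t=s['tool_pos']
    for nm,o in (('corner',(.179,0,-.0024)),('mid',(.179,-.023,-.0024)),('tip',(.179,-.046,-.0024)),('grip',(-.001,0,.0106)),('handle front bottom',(.049,0,-.0064)),('handle back bottom',(-.051,0,-.0064))):
        print(nm,np.round(t+Rh@np.array(o),4))
E
python3 -c "
from h import *
arm()"
```

```text
t 8.8 tcp [ 0.4348 -0.063   0.0509] yaw y 3.02 z [-0.006  0.119 -0.993] q [-0.25  0.34  2.09  0.17  0.75 -0.43] f [-0.  -0.5 -1.8] gap 0.194
corner [ 0.4442 -0.2401  0.0272]
mid [ 0.4212 -0.2414  0.0272]
tip [ 0.3983 -0.2426  0.0271]
grip [ 0.4348 -0.0632  0.0616]
handle front bottom [ 0.4374 -0.1108  0.0387]
handle back bottom [ 0.4321 -0.0116  0.0507]
```

```bash
python3 -m inch '[[[0,0.003,0],[0,0,0],0.005],[[0,0.004,0],[0,0,0],0.005],[[0,0.006,0],[0,0,0],0.005],[[0,0.009,0],[0,0,0],0.005],[[0,0.009,0],[0,0,0],0.005],[[0.0005,0.009,0],[0,0,-0.003],0.005],[[0.0005,0.009,0],[0,0,-0.003],0.005],[[0.0005,0.009,0],[0,0,-0.003],0.005],[[0.0005,0.009,0],[0,0,-0.003],0.005],[[0.0005,0.009,0],[0,0,-0.003],0.005],[[0,0.004,0],[0,0,0],0.005],[[0,0,0],[0,0,0],0.005]]'; cat > look.py <<'E'
import sys
from h import *
k=sys.argv[1]
arm()
for n in('scene','side'):
    i,d,info=grab(n,n+k)
    P=cloud(d,info);X,Y,Z=P[...,0],P[...,1],P[...,2]; Z+= -0.0004 if n=='scene' else .001
    br=i.min(-1)>140
    m=(d>0)&br&(X>.38)&(X<.46)&(Y>-.24)&(Y<-.005)&(abs(Z-.004)<.003); r=cv2.minAreaRect(P[m][:,:2].astype(np.float32)*1000) if m.sum()>5 else None; print('leg',m.sum(),r)
    if m.sum()>5: print(' y range',np.percentile(Y[m],[1,99]),'x',np.percentile(X[m],[1,99]))
    m=(d>0)&br&(X>.38)&(X<.46)&(Y>-.24)&(Y<-.005)&(Z>.01)&(Z<.046); print('tab',m.sum(),np.percentile(P[m],[3,50,97],axis=0).round(4).tolist() if m.sum() else '')
a=cv2.imread(f'pics/scene{k}.png')[170:310,280:460];b=cv2.imread(f'pics/side{k}.png')[150:290,300:480]
cv2.imwrite(f'pics/z{k}.png',cv2.resize(np.hstack([a,b]),None,fx=2.2,fy=2.2,interpolation=cv2.INTER_CUBIC))
E
python3 look.py 5
```

```text
time: 10.3
tool_pos: [0.4373, 0.017, 0.0508]
tool_rot: [0.693, 0.719, 0.042, -0.043]
ft_force: [0.3, -1.1, -1.4]
finger_gap: 0.187
t 10.3 tcp [0.4373 0.017  0.0508] yaw y 2.14 z [-0.004  0.12  -0.993] q [-0.07  0.32  2.11  0.18  0.72 -0.25] f [ 0.3 -1.1 -1.4] gap 0.187
corner [ 0.4439 -0.1603  0.027 ]
mid [ 0.4209 -0.1611  0.027 ]
tip [ 0.3979 -0.162   0.0269]
grip [0.4373 0.0167 0.0615]
handle front bottom [ 0.4391 -0.0308  0.0386]
handle back bottom [0.4354 0.0684 0.0506]
leg 151 ((419.8113098144531, -121.17227172851562), (42.82484817504883, 67.90843963623047), 1.37374746799469)
 y range [-0.15401707 -0.08766836] x [0.39858919 0.44097836]
tab 50 [[0.4264, -0.1583, 0.0126], [0.4317, -0.1513, 0.0392], [0.4437, -0.1174, 0.0449]]
leg 182 ((420.8389892578125, -121.83031463623047), (43.505802154541016, 69.32289123535156), 2.1731765270233154)
 y range [-0.15463637 -0.08847719] x [0.39895385 0.44288719]
tab 27 [[0.4276, -0.156, 0.0124], [0.4304, -0.1526, 0.024], [0.4332, -0.1502, 0.0343]]
```

View pics/z5.png

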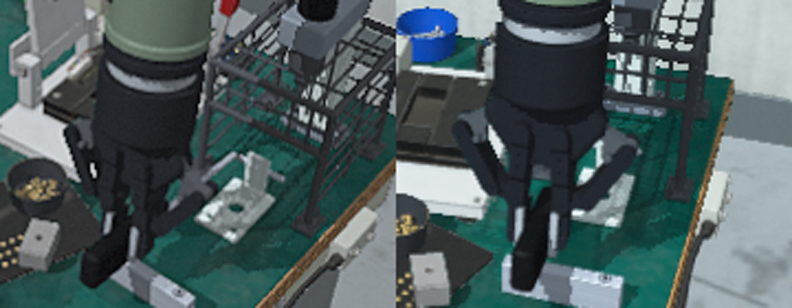

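```bash
python3 -m inch '[[[0.0006,0.006,0],[0,0,-0.0035],0.005],[[0.0006,0.009,0],[0,0,-0.0035],0.005],[[0.0006,0.009,0],[0,0,-0.0035],0.005],[[0.0006,0.009,0],[0,0,-0.0035],0.005],[[0.0006,0.009,0],[0,0,-0.0035],0.005],[[0.0006,0.009,0],[0,0,-0.0035],0.005],[[0.0006,0.009,0],[0,0,-0.0035],0.005],[[0.0006,0.009,0],[0,0,-0.0035],0.005],[[0.0006,0.007,0],[0,0,-0.0035],0.005],[[0.0006,0.005,0],[0,0,-0.0035],0.005],[[0,0.002,0],[0,0,0],0.005],[[0,0,0],[0,0,0],0.005]]';python3 look.py 6
```

```text
time: 11.9
tool_pos: [0.4434, 0.0998, 0.0508]
tool_rot: [0.705, 0.707, 0.043, -0.042]
ft_force: [0.3, 0.7, -1.2]
finger_gap: 0.196
t 11.9 tcp [0.4434 0.0998 0.0508] yaw y 0.11 z [ 0.     0.12  -0.993] q [ 0.11  0.33  2.1   0.18  0.71 -0.03] f [ 0.3  0.7 -1.2] gap 0.196
corner [ 0.4437 -0.0776  0.027 ]
mid [ 0.4207 -0.0777  0.027 ]
tip [ 0.3977 -0.0777  0.027 ]
grip [0.4434 0.0995 0.0615]
handle front bottom [0.4435 0.0519 0.0386]
handle back bottom [0.4433 0.1512 0.0506]
leg 240 ((421.1029968261719, -42.95415496826172), (43.92018127441406, 58.66648864746094), 0.13104134798049927)
 y range [-0.07116797 -0.01514147] x [0.39950852 0.44279902]
tab 33 [[0.4139, -0.0715, 0.0306], [0.4417, -0.0561, 0.0428], [0.4441, -0.0361, 0.0449]]
leg 176 ((421.9783020019531, -49.410797119140625), (43.855838775634766, 47.968994140625), 0.6576067209243774)
 y range [-0.0732565  -0.02578092] x [0.3999975 0.4433978]
tab 13 [[0.4122, -0.0742, 0.0423], [0.4206, -0.0721, 0.044], [0.429, -0.0687, 0.0448]]
```

View pics/z6.png

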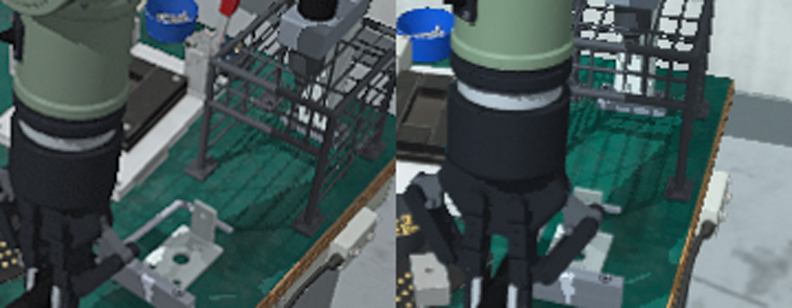

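```bash
python3 - <<'E'
import numpy as np
th=np.radians([0,6,12,18,24,30,36,42,48,54,60,66,72,77,81,84,87]);h=.027
y=.0025-.004*np.sin(th)-.071*np.cos(th)+h*np.sin(th);z=.071*np.sin(th)+h*np.cos(th)
print(np.c_[np.degrees(th)[1:],np.diff(y)*1000,np.diff(z)*1000,y[1:]*1000,z[1:]*1000].round(1))
E
python3 -m inch '[[[0,0.003,0],[0,0,0],0.005],[[0,0.003,0],[0,0,0],0.005],[[0,0.002,0],[0,0,0],0.005],[[0,0.001,0],[0,0,0],0.005],[[0,0,0],[0,0,0],0.005]]';python3 look.py 7
```

```text
[[  6.    2.8   7.3 -65.7  34.3]
 [ 12.    3.5   6.9 -62.2  41.2]
 [ 18.    4.2   6.4 -57.9  47.6]
 [ 24.    4.9   5.9 -53.   53.5]
 [ 30.    5.5   5.3 -47.5  58.9]
 [ 36.    6.1   4.7 -41.4  63.6]
 [ 42.    6.5   4.  -34.9  67.6]
 [ 48.    7.    3.3 -27.9  70.8]
 [ 54.    7.3   2.5 -20.6  73.3]
 [ 60.    7.5   1.7 -13.1  75. ]
 [ 66.    7.7   0.9  -5.4  75.8]
 [ 72.    7.8   0.    2.4  75.9]
 [ 77.    6.5  -0.6   8.9  75.3]
 [ 81.    5.2  -0.9  14.1  74.3]
 [ 84.    3.8  -0.9  18.   73.4]
 [ 87.    3.8  -1.1  21.8  72.3]]
time: 12.62
tool_pos: [0.4431, 0.1084, 0.0507]
tool_rot: [0.705, 0.707, 0.042, -0.042]
ft_force: [0.3, -2.5, -0.5]
finger_gap: 0.191
t 12.62 tcp [0.4431 0.1084 0.0507] yaw y 0.15 z [-0.     0.119 -0.993] q [ 0.13  0.34  2.09  0.18  0.7  -0.01] f [ 0.3 -2.5 -0.5] gap 0.191
corner [ 0.4436 -0.069   0.027 ]
mid [ 0.4206 -0.0691  0.027 ]
tip [ 0.3976 -0.0691  0.027 ]
grip [0.4431 0.1081 0.0614]
handle front bottom [0.4432 0.0605 0.0385]
handle back bottom [0.443  0.1598 0.0505]
leg 200 ((420.8106994628906, -39.13915252685547), (51.432674407958984, 44.752437591552734), 89.10171508789062)
 y range [-0.06391077 -0.01376237] x [0.39937923 0.44258408]
tab 34 [[0.4145, -0.0661, 0.0292], [0.4418, -0.0479, 0.0429], [0.4442, -0.0273, 0.0456]]
leg 134 ((421.837890625, -44.573509216308594), (44.33120346069336, 44.46436309814453), 1.5775787830352783)
 y range [-0.06581538 -0.02358366] x [0.40002507 0.44353175]
tab 21 [[0.4135, -0.0677, 0.0301], [0.4225, -0.063, 0.0438], [0.4303, -0.0607, 0.0455]]
```

View pics/z7.png

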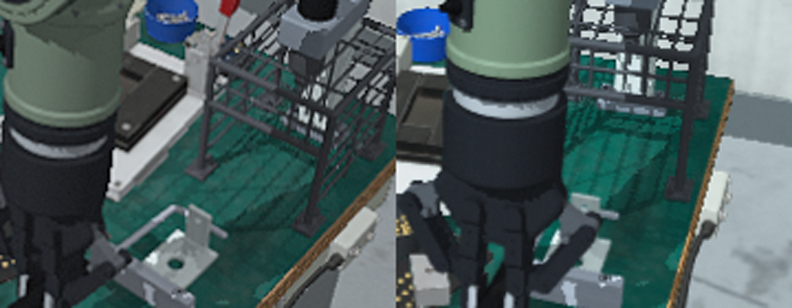

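```bash
python3 -m inch '[[[0,0.0018,0.0037],[0,0,0],0.005],[[0,0.0016,0.0036],[0,0,0],0.005],[[0,0.0018,0.0035],[0,0,0],0.005],[[0,0.0018,0.0034],[0,0,0],0.005],[[0,0.0021,0.0032],[0,0,0],0.005],[[0,0.0021,0.0032],[0,0,0],0.005],[[0,0.0024,0.003],[0,0,0],0.005],[[0,0.0025,0.0029],[0,0,0],0.005],[[0,0.0027,0.0027],[0,0,0],0.005],[[0,0.0028,0.0026],[0,0,0],0.005],[[0,0,0],[0,0,0],0.005]]';python3 look.py 8
```

```text
time: 14.1
tool_pos: [0.4434, 0.1306, 0.0828]
tool_rot: [0.705, 0.707, 0.043, -0.042]
ft_force: [0.1, -1.5, -1.6]
finger_gap: 0.193
t 14.1 tcp [0.4434 0.1306 0.0828] yaw y 0.12 z [ 0.     0.12  -0.993] q [0.18 0.29 2.05 0.17 0.79 0.06] f [ 0.1 -1.5 -1.6] gap 0.193
corner [ 0.4438 -0.0468  0.0589]
mid [ 0.4208 -0.0468  0.0589]
tip [ 0.3978 -0.0469  0.0589]
grip [0.4434 0.1303 0.0935]
handle front bottom [0.4435 0.0827 0.0706]
handle back bottom [0.4433 0.182  0.0826]
leg 0 None
tab 119 [[0.4252, -0.052, 0.0118], [0.4354, -0.0331, 0.0263], [0.4426, -0.0108, 0.0384]]
leg 0 None
tab 281 [[0.4007, -0.0527, 0.0136], [0.4089, -0.0309, 0.0244], [0.4313, -0.0149, 0.0374]]
```

View pics/z8.png

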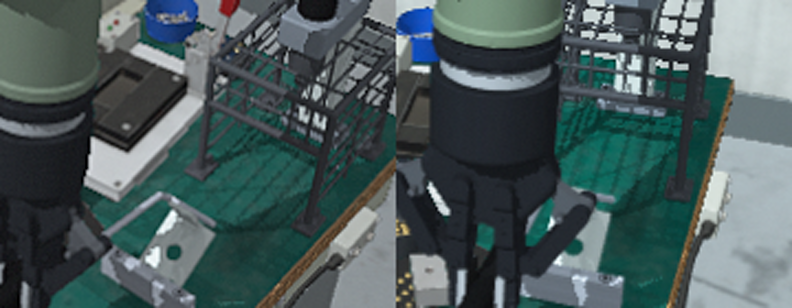

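```bash
python3 -m inch '[[[0,0.003,0.0024],[0,0,0],0.005],[[0,0.0031,0.0023],[0,0,0],0.005],[[0,0.0032,0.0021],[0,0,0],0.005],[[0,0.0033,0.0019],[0,0,0],0.005],[[0,0.0034,0.0017],[0,0,0],0.005],[[0,0.0036,0.0016],[0,0,0],0.005],[[0,0.0036,0.0014],[0,0,0],0.005],[[0,0.0037,0.0011],[0,0,0],0.005],[[0,0.0037,0.001],[0,0,0],0.005],[[0,0.0038,0.0007],[0,0,0],0.005],[[0,0,0],[0,0,0],0.005]]';python3 look.py 9
```

```text
time: 15.58
tool_pos: [0.4433, 0.1649, 0.0989]
tool_rot: [0.705, 0.707, 0.043, -0.042]
ft_force: [0.2, -0.6, -0.8]
finger_gap: 0.195
t 15.57 tcp [0.4433 0.1649 0.0989] yaw y 0.13 z [ 0.     0.12  -0.993] q [0.25 0.28 2.01 0.16 0.83 0.15] f [ 0.2 -0.6 -0.8] gap 0.195
corner [ 0.4438 -0.0125  0.075 ]
mid [ 0.4208 -0.0125  0.075 ]
tip [ 0.3978 -0.0126  0.075 ]
grip [0.4433 0.1647 0.1095]
handle front bottom [0.4435 0.1171 0.0866]
handle back bottom [0.4432 0.2163 0.0986]
leg 0 None
tab 47 [[0.4315, -0.0187, 0.0278], [0.4378, -0.0147, 0.0366], [0.4427, -0.0103, 0.0426]]
leg 0 None
tab 92 [[0.4012, -0.0221, 0.0204], [0.4055, -0.0126, 0.0307], [0.4261, -0.0074, 0.0455]]
```

View pics/z9.png

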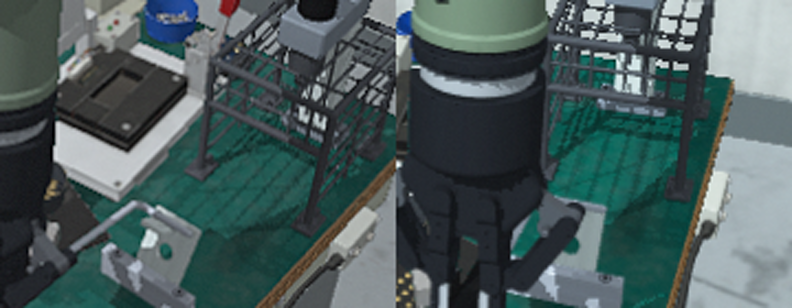

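```bash
python3 -m inch '[[[0,0.0037,0.0005],[0,0,0],0.005],[[0,0.0038,0.0003],[0,0,0],0.005],[[0,0.0039,0.0001],[0,0,0],0.005],[[0,0.0039,0],[0,0,0],0.005],[[0,0.0036,-0.0003],[0,0,0],0.005],[[0,0.0034,-0.0004],[0,0,0],0.005],[[0,0.0026,-0.0005],[0,0,0],0.005],[[0,0.0026,-0.0005],[0,0,0],0.005],[[0,0.002,-0.0005],[0,0,0],0.005],[[0,0.002,-0.0005],[0,0,0],0.005],[[0,0.002,-0.0005],[0,0,0],0.005],[[0,0,0],[0,0,0],0.005],[[0,0,0],[0,0,0],0.005]]';python3 look.py 10
```

```text
time: 17.3
tool_pos: [0.4433, 0.1982, 0.0966]
tool_rot: [0.705, 0.707, 0.043, -0.042]
ft_force: [-0.2, 0.0, -1.0]
finger_gap: 0.189
t 17.3 tcp [0.4433 0.1982 0.0966] yaw y 0.11 z [ 0.     0.12  -0.993] q [0.32 0.3  1.99 0.16 0.82 0.22] f [-0.2  0.  -1. ] gap 0.189
corner [0.4437 0.0207 0.0727]
mid [0.4207 0.0207 0.0727]
tip [0.3977 0.0206 0.0727]
grip [0.4433 0.1979 0.1072]
handle front bottom [0.4434 0.1503 0.0843]
handle back bottom [0.4432 0.2496 0.0963]
leg 0 None
tab 0 
leg 0 None
tab 0
```

View pics/z10.png

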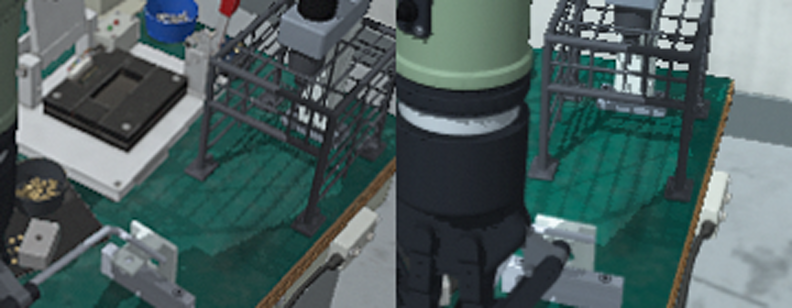

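```bash
python3 -m inch '[[[0,0,0.003],[0,0,0],0.005],[[0,0,0.006],[0,0,0],0.005],[[0,0,0.015],[0,0,0],0.005],[[0,0,0.03],[0,0,0],0.005],[[0,0,0.02],[0,0,0],0.005],[[0,0,0],[0,0,0],0.005]]';python3 - <<'E'
from h import *
arm()
for n in('scene','side'):
    i,d,info=grab(n,n+'11')
    P=cloud(d,info);X,Y,Z=P[...,0],P[...,1],P[...,2]; Z+= -0.0004 if n=='scene' else .001
    m=(d>0)&(X>.395)&(X<.45)&(Y>-.02)&(Y<.008)&(Z>.034)&(Z<.075); q=P[m]
    A=np.c_[q[:,2],q[:,0],np.ones(len(q))]; 
    w=np.linalg.lstsq(A,q[:,1],rcond=None)[0]; r=q[:,1]-A@w; k=abs(r)<.002; w=np.linalg.lstsq(A[k],q[k,1],rcond=None)[0]
    print(n,m.sum(),k.sum(),'tilt deg',np.degrees(np.arctan(w[0])),'yaw',np.degrees(np.arctan(w[1])),np.percentile(q,[2,50,98],axis=0).round(4).tolist())
    m=(d>0)&(X>.395)&(X<.45)&(Y>-.02)&(Y<.06)&(Z>.055)&(Z<.08);print(np.percentile(P[m],[2,50,98],axis=0).round(4).tolist())
a=cv2.imread('pics/scene11.png')[170:310,280:460];b=cv2.imread('pics/side11.png')[150:290,300:480]
cv2.imwrite('pics/z11.png',cv2.resize(np.hstack([a,b]),None,fx=2.2,fy=2.2,interpolation=cv2.INTER_CUBIC))
E
```

```text
time: 18.15
tool_pos: [0.4444, 0.1985, 0.1723]
tool_rot: [0.705, 0.707, 0.044, -0.041]
ft_force: [0.0, 0.1, -1.8]
finger_gap: 0.196
t 18.15 tcp [0.4444 0.1985 0.1723] yaw y 0.11 z [ 0.004  0.121 -0.993] q [0.32 0.21 1.89 0.13 1.01 0.25] f [ 0.   0.1 -1.8] gap 0.196
corner [0.4449 0.0211 0.1482]
mid [0.4219 0.0211 0.1481]
tip [0.3989 0.021  0.148 ]
grip [0.4444 0.1982 0.1829]
handle front bottom [0.4446 0.1506 0.16  ]
handle back bottom [0.4443 0.2499 0.1721]
scene 181 149 tilt deg 1.8609846349281183 yaw 0.00870194657849464 [[0.3995, 0.0006, 0.0359], [0.4108, 0.004, 0.0601], [0.4433, 0.0072, 0.0693]]
[[0.4002, 0.0013, 0.0566], [0.4202, 0.0183, 0.067], [0.4411, 0.0449, 0.0692]]
side 274 222 tilt deg 1.9312156101512792 yaw -0.9420183519362596 [[0.4, 0.0002, 0.0348], [0.4118, 0.0035, 0.0574], [0.4437, 0.0073, 0.0692]]
[[0.4011, 0.0007, 0.0564], [0.4213, 0.0157, 0.0664], [0.4424, 0.045, 0.0691]]
```

View pics/z11.png

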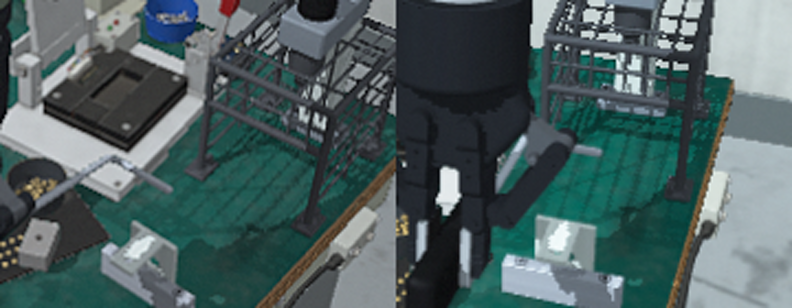

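```bash
python3 -m inch '[[[0,0,0],[-0.06,0,0],0.005],[[0,0,0],[-0.06,0,0],0.005],[[0,-0.002,0],[0,0,0.172],0.005],[[0,-0.002,0],[0,0,0.172],0.005],[[0,-0.002,0],[0,0,0.172],0.005],[[0,-0.002,0],[0,0,0.172],0.005],[[0,-0.002,0],[0,0,0.172],0.005],[[0,-0.002,0],[0,0,0.172],0.005],[[0,-0.002,0],[0,0,0.172],0.005],[[0,0,0],[0,0,0.172],0.005],[[0,0,0],[0,0,0.172],0.005],[[0.01,0,0],[0,0,0.172],0.005],[[0.015,0,0],[0,0,0],0.005],[[0.01,0,0],[0,0,0],0.005],[[0,0,0],[0,0,0],0.005],[[0,0,0],[0,0,0],0.005]]';python3 -c "
from h import *
arm()"
```

```text
time: 20.25
tool_pos: [0.478, 0.184, 0.1702]
tool_rot: [-0.075, 0.997, -0.0, -0.001]
ft_force: [0.8, 0.4, -1.0]
finger_gap: 0.195
t 20.25 tcp [0.478  0.184  0.1702] yaw y 98.62 z [-0.001 -0.    -1.   ] q [ 0.34  0.27  1.8   0.    1.07 -1.38] f [ 0.8  0.4 -1. ] gap 0.195
corner [0.655  0.2109 0.1676]
mid [0.6584 0.1881 0.1676]
tip [0.6619 0.1654 0.1676]
grip [0.477  0.1839 0.1808]
handle front bottom [0.5264 0.1914 0.1638]
handle back bottom [0.4276 0.1764 0.1639]
```

Down to TCP z ≈ 0.0064 (–0.164), the last part slowly.

```bash
python3 -m inch '[[[0.0005,0,-0.02],[0,0,0],0.005],[[0,0,-0.035],[0,0,0],0.005],[[0,0,-0.035],[0,0,0],0.005],[[0,0,-0.03],[0,0,0],0.005],[[0,0,-0.02],[0,0,0],0.005],[[0,0,-0.01],[0,0,0],0.005],[[0,0,-0.006],[0,0,0],0.005],[[0,0,-0.003],[0,0,0],0.005],[[0,0,-0.002],[0,0,0],0.005],[[0,0,0],[0,0,0],0.005]]';python3 -c "
from h import *
arm()"
```

```text
time: 21.5
tool_pos: [0.4791, 0.1842, 0.0099]
tool_rot: [-0.076, 0.997, 0.0, 0.0]
ft_force: [-0.2, -0.2, -1.9]
finger_gap: 0.197
t 21.5 tcp [0.4791 0.1842 0.0099] yaw y 98.66 z [ 0.  0. -1.] q [ 0.34  0.47  1.99  0.    0.68 -1.38] f [-0.2 -0.2 -1.9] gap 0.197
corner [0.656  0.2112 0.0076]
mid [0.6595 0.1885 0.0075]
tip [0.6629 0.1657 0.0075]
grip [0.4781 0.1841 0.0205]
handle front bottom [0.5275 0.1916 0.0035]
handle back bottom [0.4286 0.1766 0.0034]
```

```bash
python3 -m inch '[[[0,0,-0.0015],[0,0,0],0.005],[[0,0,-0.0015],[0,0,0],0.005],[[0,0,0],[0,0,0],0.005]]';python3 -c "
from h import *
st()"
```

```text
time: 21.88
tool_pos: [0.4789, 0.1842, 0.0066]
tool_rot: [-0.076, 0.997, 0.0, 0.0]
ft_force: [0.5, -0.4, -1.3]
finger_gap: 0.197
t 21.88 tcp [0.4789 0.1842 0.0066] yaw y 98.66 z [ 0.  0. -1.] q [ 0.34  0.48  1.99  0.    0.68 -1.38] f [ 0.5 -0.4 -1.3] gap 0.197
```

Now open the fingers (limited to 50 mm), then rise.

```bash
python3 -m inch '[[[0,0,-0.0005],[0,0,0],0.005],[[0,0,0],[0,0,0],0.02],[[0,0,0],[0,0,0],0.03],[[0,0,0],[0,0,0],0.045],[[0,0,0],[0,0,0],0.05],[[0,0,0],[0,0,0],0.05],[[0,0,0.01],[0,0,0],0.05],[[0,0,0.03],[0,0,0],0.05],[[0,0,0.05],[0,0,0],0.05],[[0,0,0.05],[0,0,0],0.05],[[0,0,0.05],[0,0,0],0.05],[[0,0,0],[0,0,0],0.05],[[0,0,0],[0,0,0],0.05]]';python3 - <<'E'
from h import *
st()
for n in('scene','side','wrist'):
    i,d,info=grab(n,n+'12')
    P=cloud(d,info);X,Y,Z=P[...,0],P[...,1],P[...,2]; Z+= -0.0004 if n=='scene' else .001
    m=(d>0)&(X>.40)&(X<.56)&(Y>.13)&(Y<.24)&(Z>.028)&(Z<.04); print(n,m.sum(),cv2.minAreaRect(P[m][:,:2].astype(np.float32)*1000) if m.sum()>5 else '',np.median(Z[m]))
    if n!='wrist':
        m=(d>0)&(X>.395)&(X<.45)&(Y>-.02)&(Y<.06)&(Z>.034)&(Z<.08);print('bracket',m.sum(),np.percentile(P[m],[2,50,98],axis=0).round(4).tolist())
a=cv2.imread('pics/scene12.png')[150:400,150:480];b=cv2.imread('pics/side12.png')[150:400,130:460]
cv2.imwrite('pics/z12.png',cv2.resize(np.hstack([a,b]),None,fx=1.2,fy=1.2,interpolation=cv2.INTER_CUBIC))
E
```

```text
time: 23.5
tool_pos: [0.4782, 0.184, 0.1959]
tool_rot: [-0.076, 0.997, -0.0, -0.0]
ft_force: [-0.4, 0.4, 1.0]
finger_gap: 0.586
t 23.5 tcp [0.4782 0.184  0.1959] yaw y 98.66 z [-0.001 -0.    -1.   ] q [ 0.34  0.25  1.76  0.    1.13 -1.38] f [-0.4  0.4  1. ] gap 0.586
scene 581 ((475.9295654296875, 185.69363403320312), (99.33097076416016, 20.00490379333496), 7.792283535003662) 0.032959879855454524
bracket 422 [[0.3998, 0.0011, 0.0375], [0.4173, 0.0125, 0.0665], [0.4417, 0.0447, 0.0695]]
side 704 ((478.94683837890625, 185.85208129882812), (99.46117401123047, 20.73229217529297), 9.036419868469238) 0.032858802864782266
bracket 521 [[0.4002, 0.0002, 0.0364], [0.4188, 0.0064, 0.0658], [0.4434, 0.0446, 0.0689]]
wrist 3174 ((477.9693298339844, 185.3413848876953), (99.1101303100586, 18.35061264038086), 8.229268074035645) 0.03367843714520086
```

View pics/z12.png

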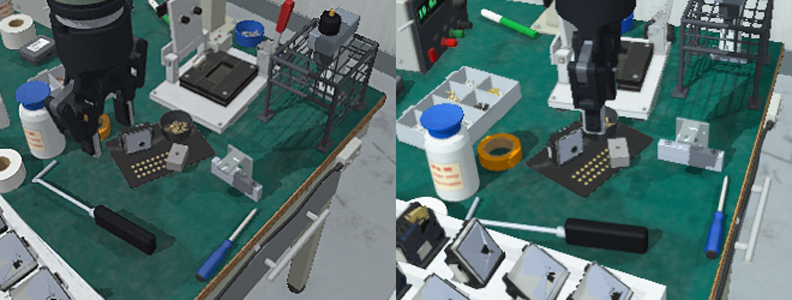

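View pics/wrist12.png

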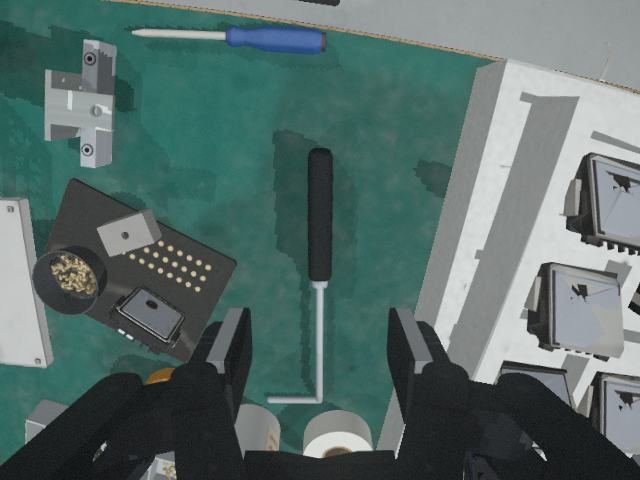

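The hook lies flat where it was. The wrist view shows its handle around (320,215) and its arm at about (295,400). The bracket stands against the bar at about (80,105), the bystanders haven't moved, and the gripper is clear of everything.

```bash
python3 -c "
from rig import robot
print(robot.hand_in())"
```

```text
the job is handed in; nothing more can be done
None
```

The bracket now stands on its free edge against the stop bar. The hook is back where it lay, and I handed the job in at about 23.7 s with no verdict reported.

**What I did:** I gripped the hook by its handle and passed its arm over the bracket's tab into the guard. I lowered it behind the tab and drew the bracket out flat to the bar, turning it about 3° to line up with the bar. Then I tipped it up on an arc and lifted the hook away. The gripper stayed on the hook's handle and did not touch the bracket.

**Last checks:**
- **Bracket:** the scene and side cameras put it about 2° off upright just after the hook lifted clear. It was in line with the bar within about 1° and centred on it (x 0.40–0.44). Its top was at 69 mm, and the last pictures before hand-in show it unchanged. I did not measure the free edge's gap to the bar directly. The leg's measured face lies close to the bar's face.
- **Hook:** the handle is within about 2 mm and 1° of where it started, and it lies flat.
- **Other things:** the bystanders look unmoved in the pictures; I did not measure them. The gripper was open and clear, with the fingertips about 0.2 m above the bench.

No check failed. The cameras differed by 1–3 mm, which is about their stated calibration error.

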